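# Read the code sticker of the wash bottle

### The arm

A 7-joint arm with a two-finger parallel gripper is mounted at the origin on a cart in front of the work surface, level with it; the furniture and walls round the work are solid. World frame = base frame: x ahead of the robot, y to its left, z up, the work surface at z = 0. Lengths are in m, angles in degrees, forces in N, time in s.
With the tool pointing down it reaches from about 0.35 to 0.9 m from the base axis. Payload 8.1 kg.
Tool frame: the origin (TCP) lies midway between the tips of the shut fingers; the grasp point (between the pads) lies 19 mm behind it (robot.hold_point_z is the distance from the TCP to the grasp point, in m); z points along the fingers, y is the direction in which the jaws open and shut (so a half turn about z gives the same grasp; the last joint's range is limited). The gripper opens to 85 mm and grips with 20 to 120 N. Pads are 22 mm wide; open, the fingers measure 114 mm over their backs; the gripper's body (76 mm by 85 mm) begins 54 mm behind the grasp point. The pads swing forward as they close: fully open they stand 13 mm farther back than shut.
Start: joints at [65.798, 24.895, 1.432, 90.138, -0.665, 64.973, -4.303], TCP at [0.196, -0.593, 0.2] pointing down, gripper open.
Joint ranges: [-149.89, 149.89], [-25.12, 119.58], [-72.63, 75.52], [4.76, 147.25], [-75.54, 255.54], [6.69, 114.76], [-157.13, 157.13]. Speed limits (degrees/s): [127.2, 127.2, 172.46, 172.46, 180, 180, 180].

### API

Orientations are given as a 3x3 rotation matrix whose columns are the frame's x, y, z axes.
In Python, from bench import robot gives the robot as it stands.
- The arm moves only by the tool play_rows, never from a script. Its argument "targets" is a list of rows, each a list of 7 numbers: the turn, a rotation vector about the tool's x, y, z in rad, then the shift along the tool's x, y, z in m, then the finger opening in m, from 0 to 0.0854. A call has 1 to 5 rows; each row shifts and turns the pose as measured when the row begins, along the tool's axes as they then stand; what a row does not reach is not made up. A row lasts 1/10 s, in which the tool goes at most 50 mm and 8.59 degrees, less where a joint would pass 70% of its speed; a pose out of reach is approached as far as the arm can. A call with a gripper value outside its range is refused whole. The fingers move at their own pace and stop on an object; the grip force is fixed at half the most. Time passes only in rows, so rows that do not move let the fingers close. It gives the time, the measured TCP pose, the force and the opening at its end, in the units of the state.
- robot.get_obs(): the state, without advancing time (a new reading comes with each control period).
- robot.get_image(name): name is "scene" or "side" or "wrist"; returns the picture (400x640x3 uint8, blue, green, red); there is no depth.
- robot.camera_info(name): a dict with "camera_matrix" (3x3 intrinsics, pixels), "k1" (the pictures are not rectified: a ray, as slopes to the right and down, at radius r is drawn at 1 + k1 r^2 times it, then the intrinsics apply), "eye" and "rotation" of the camera in the world; the wrist camera has in their place "hand_eye" (4x4, takes a point from camera to tool coordinates, whose origin is the TCP and whose axes are the flange's). Camera axes: x right, y down, z forward; pixel columns grow to the right and rows downward; lengths in m; the calibration is good to about 2 mm. A picture is of the moment at which its call begins: read the wrist's pose just before it. camera_info takes no time and is no camera call.
- robot.hand_in(): hands the job in, once; it reports no verdict.
The state is a dict: "t": time; "q": joint angles; "qd": joint speeds; "joint_torque": joint torques, N m; "position": TCP position; "tool_rot": TCP orientation; "ft_force": force on the tool from outside, world axes, zero at the start; "torque": the same for the moment, N m; "width": finger opening in m.
Only numpy, scipy, OpenCV 4.12 (cv2) and the standard library are available. Lean on these libraries where they do the work, as an engineer would, in place of code of your own. Each camera call takes 0.05 s, during which the arm holds its last target.

### The job

Pick up the hand-held code reader from its black mat and point its window squarely at the middle of the bar-code sticker on the wash bottle (the white one with the bent nozzle), 5 to 10 cm away and level, and hold it there steady for two seconds. Then lay the reader back on the middle of its mat, lengthwise and right way up, and let go. Leave the wash bottle standing where it is.

Things in the scene. Friction and masses are not known exactly. Their poses are not given: they have to be found in the camera images.
- reader: Hand-held code reader, 168 mm long, 0.13 to 0.21 kg, lying flat on its mat: black grip 30 mm wide and 30 mm high, grey head in front 48 mm wide and 36 mm high. Origin: on its underside, below the grip, near the centre of mass; +x is the way it looks, z up. Grip from x = -85 to +28 mm, head to +77 mm. Grasp the grip from above across y at the origin.
- window (a point): Centre of the reader's window, on the front of its head: 77 mm ahead of the reader's origin and 18 mm above its underside. It has the reader's axes; the reader looks along +x.
- sticker (a point): Middle of the bar-code sticker (white, black bars, 40 mm wide, 30 mm high) on the wash bottle, 70 mm above the bench. The bottle is loose, white, round, 66 mm across, 232 mm tall with its red cap and thin bent nozzle. +x points level out of the sticker, roughly towards the robot; z up. A blue bottle without nozzle has a similar sticker: not wanted.
- mat: Black rubber mat fixed on the bench, 240 mm (x) by 120 mm (y), 4 mm thick. Origin: centre of its underside, on the bench. The reader starts on it and goes back on it.
Things that resemble listed ones, but are neither listed nor needed, are in the scene too. What is shaped like the part that bears sticker but green or yellow is not meant.

How it is judged (in metres and radians):
On the way:
1. the reader, lifted clear, looks squarely at the middle of the wash bottle's sticker from 40 to 120 mm and is held steady for 1.5 s (x of sticker in the frame of window between 0.04 and 0.12 m and y of sticker in the frame of window between -0.02 and 0.02 m and z of sticker in the frame of window between -0.02 and 0.02 m and angle between the x axis of window and the x axis of sticker, either way round below 0.3 rad and linear speed of reader below 0.02 m/s and angular speed of reader below 0.15 rad/s), for 1.5 s.
At the end, for the whole second after the job is handed in: The reader lies released and at rest on its mat, right way up: its origin within 45 mm along and 40 mm across of the mat's centre, its length within 0.4 rad (23 degrees) of the mat's. The wash bottle's sticker is within 20 mm of where it was at the start (x of reader in the frame of mat between -0.045 and 0.045 m and y of reader in the frame of mat between -0.04 and 0.04 m and z of reader in the frame of mat below 0.01 m and angle between reader's own z axis and vertical below 0.15 rad and angle between the x axis of reader and the x axis of mat, either way round below 0.4 rad and linear speed of reader below 0.02 m/s and distance of sticker from where it was at the start of the episode below 0.02 m); the robot touches nothing.
It fails at once if the wash bottle is pushed more than 20 mm or knocked over (distance of sticker from where it was at the start of the episode above 0.02 m or angle between sticker's own z axis and vertical above 0.2 rad).
It also fails if it takes over 42 s, if anything falls off the work surface, if the arm or the gripper's body presses on something with over 40 N, if the wrist force passes 120 N, or if a joint passes its speed limit or range.

## Working session

There is one attempt and no reset: what is moved stays moved. The work goes in short steps, Python scripts to look and compute and a tool call to move; the robot and the scene stay as the last step left them, time stands still between calls to the robot, and variables do not carry over. Pictures are saved under pics/ and viewed, and the job is handed in when it is done.

Besides the shell and the picture viewer there is one more tool, called after "Call:" in YAML: its name, and indented under it one key for each argument. play_rows: Moves the arm, as the interface text tells. Its arguments: {"type":"object","properties":{"targets":{"type":"array","items":{"type":"array","items":{"type":"number"}}}},"required":["targets"]}

```bash
mkdir -p pics; ls; python3 - <<'E'
from bench import robot
import cv2
o=robot.get_obs();print(o)
for n in ["scene","side","wrist"]:
    cv2.imwrite(f"pics/{n}0.png",robot.get_image(n));print(n,robot.camera_info(n))
print(robot.hold_point_z)
E
```

```text
pics
{'t': 0.0, 'q': array([65.79880354, 24.93659839,  1.4325936 , 90.19030255, -0.66283902,
       64.97382037, -4.30224182]), 'qd': array([ 0.01998452, -0.1600225 ,  0.00865314,  0.00905825,  0.03909834,
       -0.07926108, -0.0033871 ]), 'joint_torque': array([ 1.89515295e-04, -6.70469785e+01,  1.02519292e+00, -3.16216922e+01,
        1.55743881e-02,  1.22910063e-02, -3.51056178e-05]), 'position': array([ 0.1962134 , -0.59280166,  0.19871669]), 'tool_rot': array([[ 9.49324076e-01,  3.14298163e-01, -6.81360923e-04],
       [ 3.14298846e-01, -9.49322967e-01,  1.46282809e-03],
       [-1.87067393e-04, -1.60284887e-03, -9.99998698e-01]]), 'ft_force': array([-0.05801076,  1.11833458, -0.17795805]), 'torque': array([-0.00349479, -0.01841249, -0.00732154]), 'width': 0.08500684638403173}
scene {'camera_matrix': array([[416.20613308,   0.        , 313.29933604],
       [  0.        , 416.20613308, 209.41462388],
       [  0.        ,   0.        ,   1.        ]]), 'k1': -0.058820506079166016, 'eye': array([-0.09041358,  0.922815  ,  0.70875447]), 'rotation': array([[-0.71071167, -0.3723973
[... 399 characters left out ...]
07468, -0.0274692 ,  0.03309426],
       [-0.04130329,  0.3982232 , -0.91635818],
       [ 0.01199272, -0.91687716, -0.39898929]])}
wrist {'camera_matrix': array([[351.47858295,   0.        , 319.61039303],
       [  0.        , 351.47858295, 192.35519921],
       [  0.        ,   0.        ,   1.        ]]), 'k1': 0.0021796403564111645, 'hand_eye': array([[-4.78248448e-04, -9.57141249e-01, -2.89621133e-01,
         7.48963492e-02],
       [ 9.99999629e-01, -2.50138160e-04, -8.24631538e-04,
         6.40267644e-04],
       [ 7.16843563e-04, -2.89621420e-01,  9.57141013e-01,
        -1.74276657e-01],
       [ 0.00000000e+00,  0.00000000e+00,  0.00000000e+00,
         1.00000000e+00]])}
0.0187
```

View pics/scene0.png

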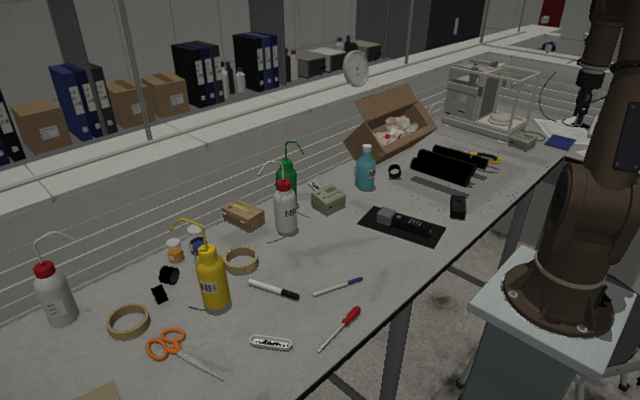

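View pics/side0.png

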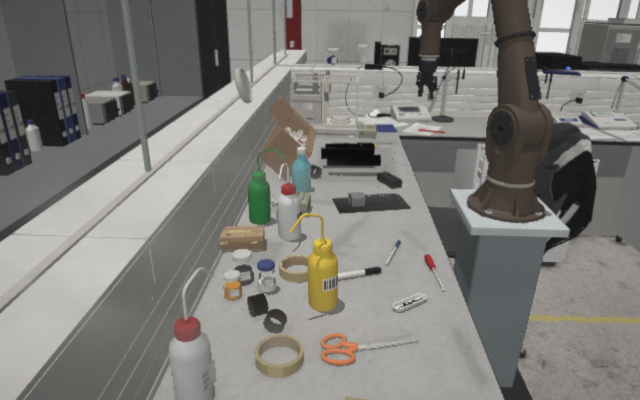

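View pics/wrist0.png

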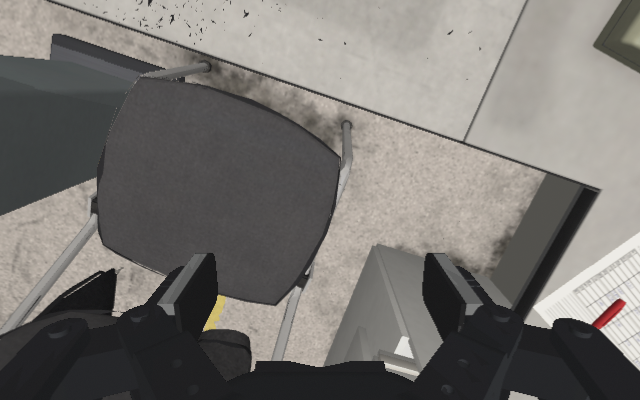

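```bash
python3 - <<'E'
import cv2,numpy as np
s=cv2.imread("pics/scene0.png");d=cv2.imread("pics/side0.png")
a=cv2.resize(s[160:250,240:460],(800,327),interpolation=cv2.INTER_CUBIC)
b=cv2.resize(s[225:335,20:120],(273,300),interpolation=cv2.INTER_CUBIC)
c=cv2.resize(d[140:250,230:430],(500,273),interpolation=cv2.INTER_CUBIC)
im=np.zeros((600,800,3),np.uint8);im[:300]=a[:300];im[300:600,:273]=b;im[300:573,280:780]=c
cv2.imwrite("pics/z0.png",im)
E
```

```text
(no output)
```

View pics/z0.png

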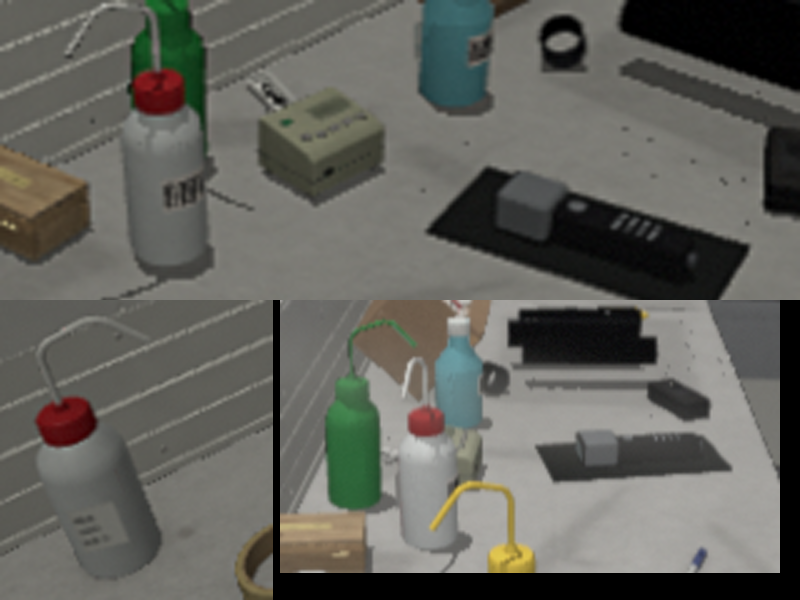

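```bash
cat > h.py <<'E'
import numpy as np,cv2
from bench import robot
def ray(name,uv,obs=None):
    c=robot.camera_info(name);K=c["camera_matrix"];
    x=(uv[0]-K[0,2])/K[0,0];y=(uv[1]-K[1,2])/K[1,1];rd=np.hypot(x,y);r=rd
    for _ in range(20): r=rd/(1+c["k1"]*r*r)
    f=r/rd if rd>0 else 1
    d=np.array([x*f,y*f,1.])
    if name=="wrist":
        H=c["hand_eye"];R=np.array(obs["tool_rot"]);p=np.array(obs["position"])
        return p+R@H[:3,3],R@H[:3,:3]@d
    return np.array(c["eye"]),np.array(c["rotation"])@d
def onz(name,uv,z,obs=None):
    e,d=ray(name,uv,obs);return e+d*(z-e[2])/d[2]
def tri(rays):
    A=np.zeros((3,3));b=np.zeros(3)
    for e,d in rays:
        d=d/np.linalg.norm(d);P=np.eye(3)-np.outer(d,d);A+=P;b+=P@e
    p=np.linalg.solve(A,b);return p,[np.linalg.norm(np.cross(p-e,d/np.linalg.norm(d))) for e,d in rays]
def proj(name,p,obs=None):
    c=robot.camera_info(name);K=c["camera_matrix"]
    if name=="wrist":
        H=c["hand_eye"];R=np.array(obs["tool_rot"]);e=np.array(obs["position"])+R@H[:3,3];Rc=R@H[:3,:3]
    else: e,Rc=np.array(c["eye"]),np.array(c["rotation"])
    q=Rc.T@(np.asarray(p)-e);x,y=q[0]/q[2],q[1]/q[2];f=1+c["k1"]*(x*x+y*y)
    return np.array([K[0,0]*x*f+K[0,2],K[1,1]*y*f+K[1,2]])
E
python3 - <<'E'
from h import *
np.set_printoptions(precision=4,suppress=True)
s=cv2.imread("pics/scene0.png");d=cv2.imread("pics/side0.png")
for n,im,(x0,y0,x1,y1) in [("scene",s,(350,195,450,250)),("side",d,(325,185,415,218))]:
    g=im[y0:y1,x0:x1].max(2)
    m=(g<45).astype(np.uint8)
    cs,_=cv2.findContours(m,0,2);c=max(cs,key=cv2.contourArea)
    ap=cv2.approxPolyDP(c,4,True)[:,0]+[x0,y0]
    print(n,ap.tolist())
    for p in ap: print(onz(n,p,0.004))
Z=lambda p:(240+p[0]/3.636,160+p[1]/3.636)
S=lambda p:(230+(p[0]-280)/2.5,140+(p[1]-300)/2.48)
hsv=cv2.cvtColor(s,cv2.COLOR_BGR2HSV)
# sticker
z=Z((184,192));print("sticker",z,onz("scene",z,0.07))
# bottle edges at sticker height in scene & side
for n,im,rows in [("scene",s,(200,205,210,215,220,226,230)),("side",d,(200,210,220,228))]:
    for r in rows:
        print(n,r,im[r,(270 if n=="scene" else 274):(302 if n=="scene" else 306)].max(1).tolist())
E
```

```text
scene [[358, 223], [433, 248], [445, 228], [397, 213], [387, 226], [376, 221], [380, 208], [374, 206]]
[0.5476 0.0911 0.004 ]
[0.3192 0.0414 0.004 ]
[ 0.3449 -0.0692  0.004 ]
[ 0.4956 -0.0375  0.004 ]
[0.4753 0.043  0.004 ]
[0.5153 0.0445 0.004 ]
[ 0.5518 -0.024   0.004 ]
[ 0.573  -0.0203  0.004 ]
side [[344, 211]]
[0.5332 0.0807 0.004 ]
sticker (290.6050605060506, 212.8052805280528) [0.6579 0.2628 0.07  ]
scene 200 [123, 122, 119, 101, 94, 100, 108, 114, 117, 119, 110, 115, 126, 127, 126, 123, 119, 113, 115, 109, 109, 99, 95, 93, 86, 74, 61, 99, 118, 118, 117, 116]
scene 205 [122, 124, 124, 118, 90, 95, 98, 101, 103, 104, 104, 106, 108, 108, 109, 107, 106, 104, 101, 101, 100, 97, 94, 92, 90, 86, 68, 67, 83, 122, 126, 124]
scene 210 [122, 122, 123, 121, 99, 89, 95, 97, 99, 102, 105, 106, 107, 109, 114, 109, 90, 94, 105, 67, 45, 62, 71, 46, 69, 50, 99, 125, 127, 125, 124, 124]
scene 215 [122, 122, 124, 123, 105, 84, 90, 96, 99, 101, 103, 104, 104, 107, 104, 79, 54, 102, 80, 101, 43, 66, 65, 69, 93, 81, 88, 127, 128, 126, 123, 113]
scene 220 [122, 123, 123, 124, 120, 89, 86, 92, 96, 99
[... 398 characters left out ...]
7, 85, 126, 125, 123]
side 200 [168, 178, 182, 170, 177, 187, 191, 193, 195, 198, 199, 200, 201, 203, 203, 199, 192, 185, 162, 158, 177, 174, 168, 160, 150, 134, 125, 138, 150, 150, 154, 151]
side 210 [155, 155, 133, 124, 140, 150, 153, 154, 155, 159, 157, 161, 160, 158, 159, 159, 157, 155, 152, 151, 149, 147, 142, 137, 132, 127, 120, 99, 103, 105, 106, 107]
side 220 [102, 106, 115, 118, 128, 139, 147, 150, 152, 153, 152, 154, 155, 155, 155, 155, 154, 154, 152, 150, 148, 145, 152, 191, 206, 175, 142, 158, 169, 171, 171, 172]
side 228 [169, 168, 170, 166, 131, 130, 139, 143, 148, 150, 150, 151, 152, 152, 154, 154, 153, 174, 204, 194, 159, 140, 136, 134, 130, 122, 122, 164, 169, 170, 171, 170]
```

Call:
play_rows:
  targets:
    - [0,0,0,0.032,-0.037,-0.01,0.085]
    - [0,0,0,0.032,-0.037,-0.01,0.085]
    - [0,0,0,0.032,-0.037,-0.01,0.085]
    - [0,0,0,0.032,-0.037,-0.01,0.085]
    - [0,0,0,0.032,-0.037,-0.01,0.085]

```text
t: 0.65
position: [0.2866, -0.3679, 0.2453]
tool_rot: [[0.953, 0.304, -0.006], [0.304, -0.953, 0.004], [-0.005, -0.006, -1.0]]
ft_force: [1.7, 0.1, 0.2]
width: 0.0847
```

Call:
play_rows:
  targets:
    - [0,0,0,0.024,-0.037,0,0.085]
    - [0,0.0,0,0.024,-0.037,0,0.085]
    - [0,0.05,0,0.024,-0.037,0,0.085]
    - [0,0.05,0,0.024,-0.037,0,0.085]
    - [0,0.05,0,0.024,-0.037,0,0.085]

```text
t: 1.15
position: [0.3478, -0.1444, 0.2504]
tool_rot: [[0.94, 0.31, 0.142], [0.306, -0.951, 0.05], [0.15, -0.004, -0.989]]
ft_force: [1.0, 0.3, 0.2]
width: 0.0848
```

Call:
play_rows:
  targets:
    - [0,0.05,0,0.024,-0.037,0,0.085]
    - [0,0.05,0,0.024,-0.037,0,0.085]
    - [0,0.05,0,0.024,-0.037,0.005,0.085]
    - [0,0.05,0,0.024,-0.037,0.005,0.085]
    - [0,0,0,0,0,0,0.085]

```text
t: 1.65
position: [0.393, 0.0377, 0.2639]
tool_rot: [[0.888, 0.315, 0.335], [0.294, -0.949, 0.113], [0.354, -0.002, -0.935]]
ft_force: [-0.7, -0.4, -0.2]
width: 0.0853
```

```bash
python3 - <<'E'
from bench import robot
import cv2,pickle
o=robot.get_obs();cv2.imwrite("pics/w1.png",robot.get_image("wrist"));pickle.dump(o,open("w1.pkl","wb"));print(o["t"],o["position"],o["tool_rot"],o["q"])
E
```

```text
1.65 [0.39297403 0.03774709 0.26389346] [[ 0.8881119   0.3147246   0.33497116]
 [ 0.29360913 -0.94918018  0.11336078]
 [ 0.35362541 -0.00232647 -0.93538423]] [ 29.80265559 -12.99172163 -30.38161203 126.53191183 -17.73976755
  46.04814987 -62.48247877]
```

View pics/w1.png

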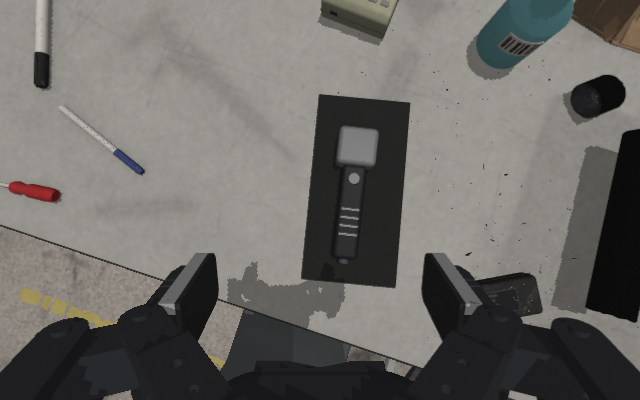

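```bash
python3 - <<'E'
from h import *
import pickle
np.set_printoptions(precision=4,suppress=True)
o=pickle.load(open("w1.pkl","rb"));im=cv2.imread("pics/w1.png")
g=im[85:300,290:420].max(2)
m=(g<75).astype(np.uint8)
m=cv2.morphologyEx(m,cv2.MORPH_OPEN,np.ones((3,3)))
cs,_=cv2.findContours(m,0,2);c=max(cs,key=cv2.contourArea)
h=cv2.convexHull(c);ap=cv2.approxPolyDP(h,6,True)[:,0]+[290,85];print(ap.tolist())
P=np.array([onz("wrist",p,.004,o) for p in ap]);print(P,P.mean(0))
print("g",g[20:60,60].tolist())
# head
hm=((im[110:190,325:390].max(2)>75)).astype(np.uint8)
cs,_=cv2.findContours(hm,0,2);c=max(cs,key=cv2.contourArea)
r=cv2.boxPoints(cv2.minAreaRect(c))+[325,110];print("head",r)
for p in r: print(onz("wrist",p,.04,o))
print("grip tail",onz("wrist",(345,258),.03,o),"stripes mid",onz("wrist",(349,222),.034,o),"button",onz("wrist",(354,178),.034,o))
E
python3 - <<'E'
import cv2
im=cv2.imread("pics/w1.png")[85:300,290:420]
import numpy as np
im=np.clip(im.astype(float)*1.8,0,255).astype(np.uint8)
cv2.imwrite("pics/w1z.png",cv2.resize(im,None,fx=2.7,fy=2.7,interpolation=cv2.INTER_CUBIC))
E
```

```text
[[319, 95], [409, 103], [394, 287], [302, 278]]
[[ 0.5504  0.091   0.004 ]
 [ 0.577  -0.0236  0.004 ]
 [ 0.346  -0.076   0.004 ]
 [ 0.3201  0.0373  0.004 ]] [0.4484 0.0072 0.004 ]
g [36, 37, 35, 36, 36, 36, 36, 36, 36, 36, 36, 36, 37, 37, 37, 36, 36, 37, 36, 33, 42, 66, 99, 111, 122, 124, 125, 124, 125, 125, 125, 125, 125, 126, 126, 126, 127, 127, 127, 127]
head [[336.4453 161.4744]
 [340.6234 125.2642]
 [378.5037 129.635 ]
 [374.3256 165.8453]]
[0.4686 0.042  0.04  ]
[0.5115 0.0508 0.04  ]
[0.5206 0.0063 0.04  ]
[ 0.4777 -0.0022  0.04  ]
grip tail [ 0.3632 -0.0037  0.03  ] stripes mid [0.4053 0.0053 0.034 ] button [0.4572 0.0158 0.034 ]
```

View pics/w1z.png

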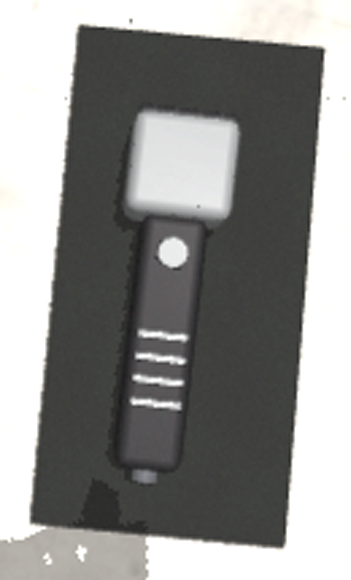

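Call:
play_rows:
  targets:
    - [0,0.075,0,0.004,-0.026,0.02,0.085]
    - [0,0.075,0,0.004,-0.026,0.02,0.085]
    - [0,0.075,0,0.004,-0.026,0.02,0.085]
    - [0,0.075,0,0.004,-0.026,0.02,0.085]
    - [0,0.075,0,0.004,-0.026,0.02,0.085]

```text
t: 2.2
position: [0.4051, 0.1609, 0.2008]
tool_rot: [[0.744, 0.314, 0.59], [0.241, -0.949, 0.201], [0.624, -0.008, -0.782]]
ft_force: [0.9, 0.0, 0.9]
width: 0.0852
```

Call:
play_rows:
  targets:
    - [0,0.075,0,0.004,-0.026,0.02,0.085]
    - [0,0,0,0,0,0,0.085]

```text
t: 2.4
position: [0.4076, 0.1763, 0.2082]
tool_rot: [[0.726, 0.31, 0.613], [0.232, -0.951, 0.205], [0.647, -0.007, -0.763]]
ft_force: [0.2, -0.9, 0.0]
width: 0.0847
```

```bash
python3 - <<'E'
from bench import robot
import cv2,pickle
o=robot.get_obs();cv2.imwrite("pics/w2.png",robot.get_image("wrist"));pickle.dump(o,open("w2.pkl","wb"));print(o["t"],o["position"],o["tool_rot"],o["q"])
E
```

```text
2.4 [0.407628   0.17625884 0.20817659] [[ 0.72640634  0.30992424  0.6134173 ]
 [ 0.23223094 -0.95073758  0.20534567]
 [ 0.64684048 -0.00670992 -0.76259581]] [ 34.55775415 -14.9443153  -59.76907727 144.25675649 -63.27415339
   6.80083071 -40.25023393]
```

View pics/w2.png

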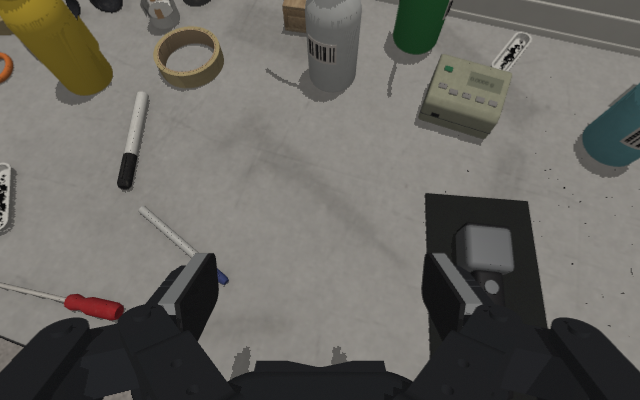

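```bash
python3 - <<'E'
import cv2
im=cv2.imread("pics/w2.png")[0:100,280:390]
cv2.imwrite("pics/w2z.png",cv2.resize(im,None,fx=6,fy=6,interpolation=cv2.INTER_CUBIC))
E
```

```text
(no output)
```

View pics/w2z.png

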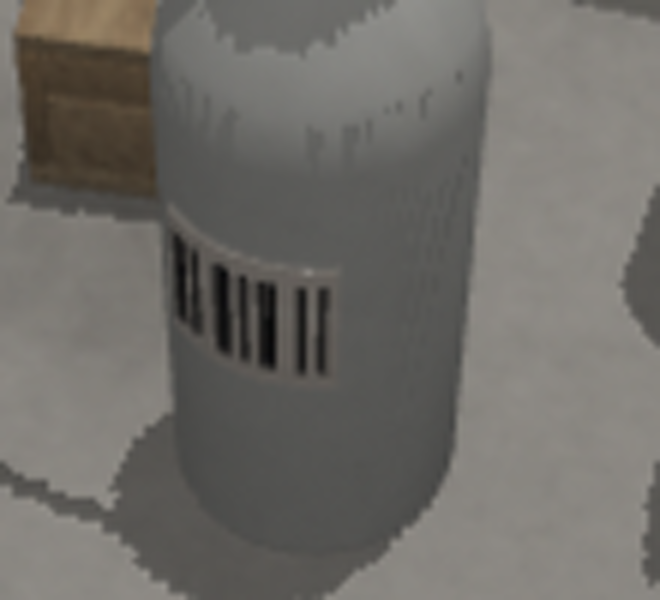

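```bash
python3 - <<'E'
from h import *
import pickle
from scipy.optimize import least_squares
np.set_printoptions(precision=4,suppress=True)
o=pickle.load(open("w2.pkl","rb"))
obs=[("wrist",(309.7,71.7),1),("wrist",(355.8,71.7),-1),("wrist",(307.6,41.7),1),("wrist",(359.7,41.7),-1),
("scene",(274.4,215),1),("scene",(297,215),-1),("scene",(274.6,220),1),("scene",(296.9,220),-1)]
def res(c,full=False):
    r=[]
    for n,uv,s in obs:
        e,d=ray(n,uv,o);d=d[:2]/np.linalg.norm(d[:2]);v=c-e[:2]
        r.append((d[0]*v[1]-d[1]*v[0])+s*.033) # + when centre left of ray
    return np.array(r)
f=least_squares(res,[.68,.27]);c=f.x;print(c,res(c)*1000)
print("base front",onz("wrist",(280+318/6,552/6),0,o), "dist",np.linalg.norm(onz("wrist",(333,92),0,o)[:2]-c))
for nm,uv,z in [("right edge mid",(335.7,54.2),.07),("right top",(280+336/6,270/6),.085),("right bot",(280+333/6,378/6),.055),("lefttop",(280+167/6,205/6),.085)]:
    p=onz("wrist",uv,z,o);print(nm,p,np.linalg.norm(p[:2]-c),np.degrees(np.arctan2(*(p[:2]-c)[::-1])))
    e,d=ray("wrist",uv,o)
    # intersect cylinder
    a=d[:2]@d[:2];b=2*d[:2]@(e[:2]-c);k=(e[:2]-c)@(e[:2]-c)-.033**2;D=b*b-4*a*k
    t=(-b-np.sqrt(max(D,0)))/2/a;q=e+t*d;print("  cyl",q,np.degrees(np.arctan2(*(q[:2]-c)[::-1])))
# scene left edge
for uv in [(240+163/3.636,160+193/3.636)]:
    e,d=ray("scene",uv);a=d[:2]@d[:2];b=2*d[:2]@(e[:2]-c);k=(e[:2]-c)@(e[:2]-c)-.033**2;t=(-b-np.sqrt(b*b-4*a*k))/2/a;q=e+t*d;print("scene left",q,np.degrees(np.arctan2(*(q[:2]-c)[::-1])))
E
```

```text
[0.6935 0.2513] [ 1.0497 -0.8297  0.1742 -0.5378  0.1493  0.5498 -0.2209 -0.2009]
base front [0.6639 0.2414 0.    ] dist 0.031204097910038243
right edge mid [0.6629 0.2397 0.07  ] 0.03272650779892475 -159.307088497746
  cyl [0.6626 0.2396 0.0703] -159.3544099270938
right top [0.6618 0.2396 0.085 ] 0.03376416533086273 -159.71643925703805
  cyl [0.6626 0.2398 0.0843] -159.59434629555417
right bot [0.6637 0.2396 0.055 ] 0.03202072248928412 -158.73622105104388
  cyl [0.6627 0.2394 0.056 ] -158.92409588759364
lefttop [0.668  0.2759 0.085 ] 0.035450948336226515 135.9321228392077
  cyl [0.6749 0.2785 0.0783] 124.27033627443514
scene left [0.6698 0.2742 0.069 ] 136.0353376588613
```

```bash
cat > d.py <<'E'
import sys
from h import *
from scipy.spatial.transform import Rotation as Ro
np.set_printoptions(precision=4,suppress=True)
def delta(p,yaw,n=1):
    o=robot.get_obs();R=np.array(o["tool_rot"]);a=np.radians(yaw)
    T=np.array([[np.cos(a),np.sin(a),0],[np.sin(a),-np.cos(a),0],[0,0,-1]])
    rv=Ro.from_matrix(R.T@T).as_rotvec();w=np.asarray(p)-o["position"]
    print("t",o["t"],"pos",o["position"],"F",o["ft_force"],"w",o["width"])
    print("rotvec",rv,"deg",np.degrees(np.linalg.norm(rv)),"shift",R.T@w,"shift in final frame",T.T@w,"world",w)
if __name__=="__main__": delta([float(x) for x in sys.argv[1:4]],float(sys.argv[4]))
E
python3 d.py .443 .0135 .12 11.5; python3 - <<'E'
from h import *
print("yellow",onz("scene",(215,305),0),"roll",onz("scene",(240,262),.01),"marker",onz("scene",(275,290),0),"green",onz("scene",(287,205),0.05),"meter",onz("scene",(328,205),.03))
E
```

```text
t 2.45 pos [0.4079 0.1749 0.208 ] F [ 0.3775 -0.2371  0.0149] w 0.0850120633242402
rotvec [-0.045  -0.7016  0.1075] deg 40.74684460700651 shift [-0.0689  0.1648  0.0558] shift in final frame [0.0023 0.1651 0.088 ] world [ 0.0351 -0.1614 -0.088 ]
yellow [0.57153772 0.58782262 0.        ] roll [0.6471013  0.45654844 0.01      ] marker [0.50953816 0.45471636 0.        ] green [0.72124562 0.2200833  0.05      ] meter [0.65454069 0.10969132 0.03      ]
```

Call:
play_rows:
  targets:
    - [-0.007,-0.117,0.018,-0.008,0.027,0.0,0.085]
    - [-0.007,-0.117,0.018,-0.007,0.027,0.005,0.085]
    - [-0.007,-0.117,0.018,-0.006,0.027,0.01,0.085]
    - [-0.007,-0.117,0.018,-0.004,0.027,0.01,0.085]
    - [-0.007,-0.117,0.018,-0.002,0.027,0.01,0.085]

```text
t: 2.95
position: [0.4124, 0.1308, 0.1822]
tool_rot: [[0.878, 0.296, 0.377], [0.255, -0.955, 0.154], [0.406, -0.039, -0.913]]
ft_force: [-0.5, -0.2, -0.1]
width: 0.0853
```

```bash
python3 d.py .443 .0135 .12 11.5
```

```text
t 2.95 pos [0.4124 0.1308 0.1822] F [-0.4992 -0.1937 -0.1368] w 0.08531163583902626
rotvec [-0.0596 -0.4157  0.0899] deg 24.60414896493402 shift [-0.0282  0.1235  0.0502] shift in final frame [0.0066 0.121  0.0622] world [ 0.0306 -0.1173 -0.0622]
```

Call:
play_rows:
  targets:
    - [-0.012,-0.085,0.018,-0.006,0.025,0.007,0.085]
    - [-0.012,-0.085,0.018,-0.004,0.025,0.009,0.085]
    - [-0.012,-0.085,0.018,-0.001,0.025,0.011,0.085]
    - [-0.012,-0.085,0.018,0.001,0.025,0.012,0.085]
    - [-0.012,-0.085,0.018,0.001,0.025,0.012,0.085]

```text
t: 3.45
position: [0.4514, 0.0063, 0.1258]
tool_rot: [[0.98, 0.195, 0.022], [0.196, -0.98, -0.016], [0.018, 0.02, -1.0]]
ft_force: [0.4, 1.0, 0.8]
width: 0.0851
```

```bash
python3 d.py .443 .0135 .12 11.5
```

```text
t 3.45 pos [0.4514 0.0063 0.1258] F [0.4031 0.9894 0.8216] w 0.08511130765679115
rotvec [ 0.0201 -0.0179 -0.0037] deg 1.5570786818445324 shift [-0.007  -0.0088  0.0055] shift in final frame [-0.0068 -0.0087  0.0058] world [-0.0084  0.0072 -0.0058]
```

Take a check view from here.

Call:
play_rows:
  targets:
    - [0.02,-0.018,-0.004,-0.007,-0.009,0.005,0.085]
    - [0,0,0,0,0,0,0.085]

```text
t: 3.65
position: [0.4473, 0.0058, 0.1158]
tool_rot: [[0.982, 0.191, -0.004], [0.19, -0.982, -0.009], [-0.005, 0.008, -1.0]]
ft_force: [-0.6, 0.8, -0.1]
width: 0.0852
```

```bash
python3 d.py .443 .0135 .008 11.5;python3 - <<'E'
from h import *
import cv2,pickle
o=robot.get_obs();im=robot.get_image("wrist")
for x in (-.085,0,.077):
    a=np.radians(11.5);p=[.443+x*np.cos(a),.0135+x*np.sin(a),.034];u=proj("wrist",p,o);print(u);cv2.circle(im,tuple(int(round(v)) for v in u),2,(0,0,255),-1)
cv2.imwrite("pics/w3.png",im)
E
```

```text
t 3.65 pos [0.4473 0.0058 0.1158] F [-0.6026  0.7938 -0.0879] w 0.08520103420531161
rotvec [ 0.0076  0.0053 -0.009 ] deg 0.7425971301877817 shift [-0.0022 -0.0092  0.1078] shift in final frame [-0.0027 -0.0084  0.1078] world [-0.0043  0.0077 -0.1078]
[309.47377497 289.71814722]
[307.46676356 192.09129428]
[305.28922904  86.39359488]
```

View pics/w3.png

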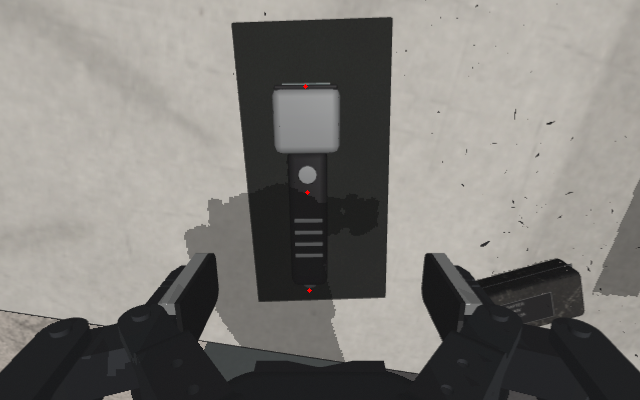

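Call:
play_rows:
  targets:
    - [0.007,0.005,-0.009,-0.001,-0.009,0.02,0.085]
    - [0,0,0,0,0,0.03,0.085]
    - [0,0,0,0,0,0.025,0.085]
    - [0,0,0,0,0,0.01,0.085]
    - [0,0,0,0,0,0,0.085]

```text
t: 4.2
position: [0.4491, 0.0083, 0.031]
tool_rot: [[0.98, 0.197, 0.017], [0.198, -0.98, -0.012], [0.014, 0.015, -1.0]]
ft_force: [-0.8, -0.0, 0.9]
width: 0.085
```

```bash
python3 d.py .444 .0135 .008 11.5
```

```text
t 4.2 pos [0.4491 0.0083 0.031 ] F [-0.7648 -0.0083  0.8828] w 0.08497078124027034
rotvec [ 0.0153 -0.0139 -0.002 ] deg 1.186238766676259 shift [-0.0043 -0.0064  0.0229] shift in final frame [-0.004  -0.0061  0.023 ] world [-0.0051  0.0052 -0.023 ]
```

Call:
play_rows:
  targets:
    - [0.015,-0.014,0,-0.004,-0.006,0,0.085]
    - [0,0,0,0,0,0.01,0.085]
    - [0,0,0,0,0,0.009,0.085]
    - [0,0,0,0,0,0.003,0.085]

```text
t: 4.6
position: [0.4464, 0.0132, 0.0107]
tool_rot: [[0.981, 0.196, 0.006], [0.196, -0.981, -0.001], [0.005, 0.002, -1.0]]
ft_force: [0.1, -0.9, 0.7]
width: 0.0851
```

```bash
python3 d.py .444 .0135 .008 11.5
```

```text
t 4.6 pos [0.4464 0.0132 0.0107] F [ 0.0725 -0.9399  0.6978] w 0.08505243232572429
rotvec [ 0.002  -0.0054 -0.003 ] deg 0.3719481652920143 shift [-0.0023 -0.0008  0.0027] shift in final frame [-0.0023 -0.0008  0.0027] world [-0.0024  0.0003 -0.0027]
```

Call:
play_rows:
  targets:
    - [0,0,0,-0.001,-0.001,0.003,0.06]
    - [0,0,0,0,0,0,0.03]
    - [0,0,0,0,0,0,0.0]
    - [0,0,0,0,0,0,0.0]
    - [0,0,0,0,0,0,0.0]

```text
t: 5.1
position: [0.4452, 0.0142, 0.0073]
tool_rot: [[0.98, 0.197, 0.006], [0.197, -0.98, -0.001], [0.005, 0.002, -1.0]]
ft_force: [0.8, 0.6, -0.2]
width: 0.0117
```

Call:
play_rows:
  targets:
    - [0,0,0,0,0,0,0.0]
    - [0,0,0,0,0,0,0.0]
    - [0,0,0,0,0,0,0.0]

```text
t: 5.4
position: [0.4455, 0.0141, 0.0076]
tool_rot: [[0.98, 0.197, 0.006], [0.197, -0.98, -0.001], [0.006, 0.002, -1.0]]
ft_force: [-0.3, -0.4, -0.3]
width: 0.0004
```

```bash
python3 - <<'E'
from h import *
import cv2
cv2.imwrite("pics/w4.png",robot.get_image("wrist"));a=robot.get_image("scene");b=robot.get_image("side")
cv2.imwrite("pics/s4.png",np.vstack([cv2.resize(a[150:270,330:530],(500,300)),cv2.resize(b[150:240,310:460],(500,300))]))
E
```

```text
(no output)
```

View pics/w4.png

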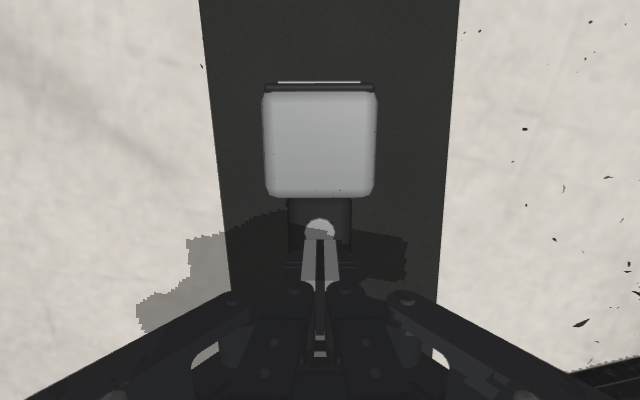

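View pics/s4.png

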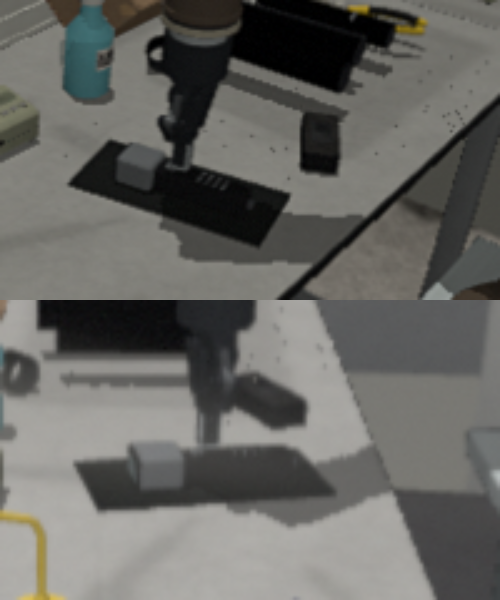

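```bash
python3 - <<'E'
from h import *
np.set_printoptions(precision=4,suppress=True)
o=robot.get_obs();print(o["position"],o["q"])
print("tcp proj",proj("wrist",o["position"],o),proj("scene",o["position"]),proj("side",o["position"]))
print(tri([ray("scene",(401.2,218)),ray("side",(372,193))]))
# mat in current picture: corners/edges
im=cv2.imread("pics/w4.png")
print(proj("wrist",[.5504,.091,.004],o),proj("wrist",[.577,-.0236,.004],o),proj("wrist",[.516,.0286,.04],o))
for r in (60,150):
  g=im[r].max(1).astype(int); e=np.where(np.diff((g<70).astype(int))!=0)[0];print(r,e)
  L,Rr=[onz("wrist",(x,r),.004,o) for x in (e[0],e[-1])];print(np.linalg.norm(L-Rr))
a=robot.get_image("scene")[160:260,350:470]
cv2.imwrite("pics/s5.png",cv2.resize(np.clip(a*2.0,0,255).astype(np.uint8),(720,600),interpolation=cv2.INTER_CUBIC))
E
```

```text
[0.4454 0.0141 0.0076] [  26.7344   32.5666  -46.8383  123.5153   38.647    39.2398 -125.5041]
tcp proj [318.9644 232.0016] [401.003  225.0352] [370.5368 202.5115]
(array([0.4419, 0.0252, 0.0432]), [np.float64(0.0030149612688840774), np.float64(0.003014961268884177)])
[196.9741 -14.0506] [459.059  -23.0398] [317.8352  93.2716]
60 [205 454]
0.11844962075993154
150 [215 262 375 447]
0.1184827754311517
```

View pics/s5.png

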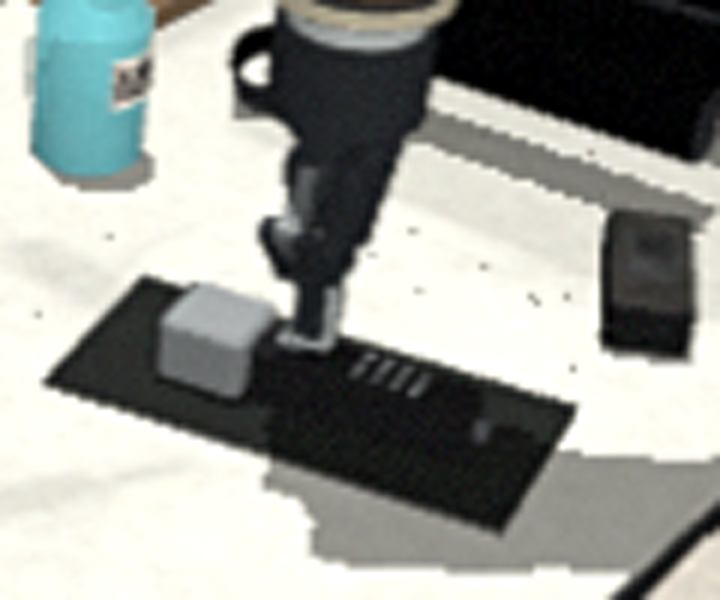

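Call:
play_rows:
  targets:
    - [0,0,0,0,0,-0.02,0.0]
    - [0,0,0,0,0,-0.03,0.0]
    - [0,0,0,0,0,-0.02,0.0]
    - [0,0,0,0,0,0,0.0]

```text
t: 6.0
position: [0.444, 0.0145, 0.0792]
tool_rot: [[0.98, 0.198, 0.003], [0.198, -0.98, -0.0], [0.003, 0.001, -1.0]]
ft_force: [0.7, -0.4, 0.1]
width: -0.0002
```

```bash
python3 - <<'E'
from h import *
np.set_printoptions(precision=4,suppress=True)
o=robot.get_obs();print(o["position"],o["width"])
print("tcp proj",proj("scene",o["position"]),proj("side",o["position"]))
a=robot.get_image("scene")[150:250,350:470];b=robot.get_image("side")[140:240,310:430]
cv2.imwrite("pics/s6.png",cv2.resize(np.clip(np.hstack([a,b])*1.8,0,255).astype(np.uint8),None,fx=3.3,fy=5,interpolation=cv2.INTER_CUBIC))
cv2.imwrite("pics/w6.png",robot.get_image("wrist"))
E
```

```text
[0.444  0.0145 0.0792] -0.00019977109837680874
tcp proj [403.992  204.8322] [372.1335 182.3576]
```

View pics/s6.png

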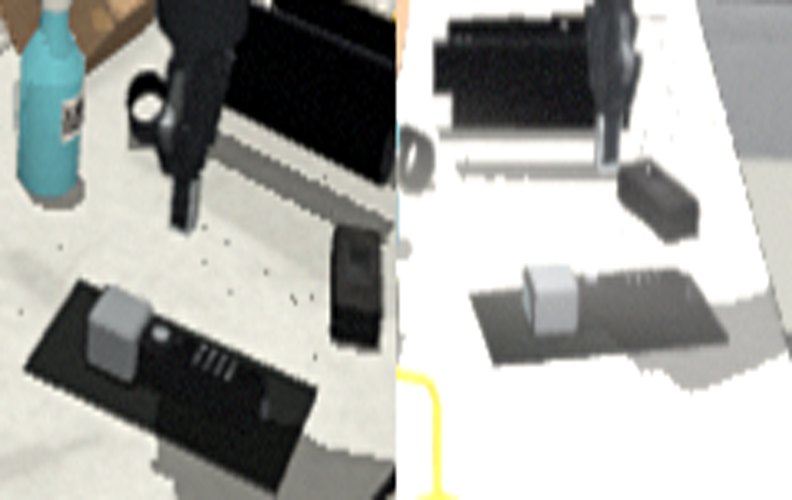

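View pics/w6.png

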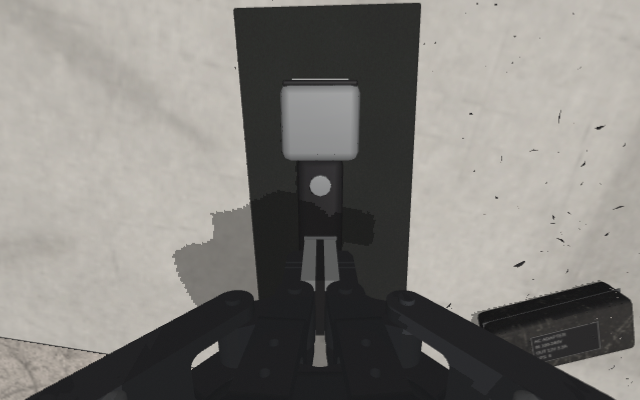

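```bash
python3 - <<'E'
from h import *
np.set_printoptions(precision=4,suppress=True)
o=robot.get_obs()
print(tri([ray("scene",(405.2,196.4)),ray("side",(373.8,173.6))]))
im=cv2.imread("pics/w6.png")
for r in (30,180):
  g=im[r].max(1).astype(int); e=np.where(np.diff((g[200:440]<70).astype(int))!=0)[0]+200;
  L,Rr=[onz("wrist",(x,r),.004,o) for x in (e[0],e[-1])];print(e,np.linalg.norm(L-Rr),L,Rr)
# camera z from mat front corners (235,8),(421,3) : in w6, and head
for p in [(234,9),(420,4)]: print(onz("wrist",p,.004,o))
E
```

```text
(array([0.4406, 0.0198, 0.1112]), [np.float64(0.0001424427957075853), np.float64(0.00014244279570759397)])
[234 418] 0.11843833296308323 [0.5388 0.0892 0.004 ] [ 0.5621 -0.0269  0.004 ]
[248 310 329 411] 0.1184058697371397 [0.4415 0.0665 0.004 ] [ 0.4649 -0.0496  0.004 ]
[0.5509 0.0907 0.004 ]
[ 0.5769 -0.024   0.004 ]
```

Call:
play_rows:
  targets:
    - [0,0,0,0,0,0,0.085]
    - [0,0,0,0,0,0,0.085]
    - [0,0,0,0,0,0,0.085]
    - [0,0,0,0,0,0.02,0.085]
    - [0,0,0,0,0,0.03,0.085]

```text
t: 6.65
position: [0.4431, 0.014, 0.0253]
tool_rot: [[0.98, 0.197, 0.001], [0.197, -0.98, -0.0], [0.001, 0.001, -1.0]]
ft_force: [0.6, -0.1, 0.8]
width: 0.0724
```

Call:
play_rows:
  targets:
    - [0,0,0,0,0,0.02,0.085]
    - [0,0,0,0,0,0.01,0.085]
    - [0,0,0,0,0,0,0.085]

```text
t: 6.95
position: [0.4405, 0.014, -0.009]
tool_rot: [[0.98, 0.198, -0.005], [0.198, -0.98, -0.0], [-0.005, -0.001, -1.0]]
ft_force: [-0.3, 0.4, -0.3]
width: 0.0848
```

```bash
python3 d.py .443 .0135 -.021 11.5
```

```text
t 6.95 pos [ 0.4405  0.014  -0.009 ] F [-0.3368  0.3603 -0.2761] w 0.08484715546994513
rotvec [-0.0009  0.0049 -0.001 ] deg 0.2888792610185801 shift [0.0024 0.001  0.012 ] shift in final frame [0.0023 0.001  0.012 ] world [ 0.0025 -0.0005 -0.012 ]
```

Call:
play_rows:
  targets:
    - [0,0.005,0,0.002,0.001,0.007,0.085]
    - [0,0,0,0,0,0.005,0.085]
    - [0,0,0,0,0,0,0.085]

```text
t: 7.25
position: [0.444, 0.0137, -0.0206]
tool_rot: [[0.98, 0.198, 0.002], [0.198, -0.98, 0.001], [0.003, -0.001, -1.0]]
ft_force: [0.5, -0.3, -0.3]
width: 0.0851
```

```bash
python3 - <<'E'
from h import *
a=robot.get_image("scene")[150:250,350:470];b=robot.get_image("side")[140:240,310:430]
cv2.imwrite("pics/s7.png",cv2.resize(np.clip(np.hstack([a,b])*1.8,0,255).astype(np.uint8),None,fx=3.3,fy=5,interpolation=cv2.INTER_CUBIC))
E
```

```text
(no output)
```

View pics/s7.png

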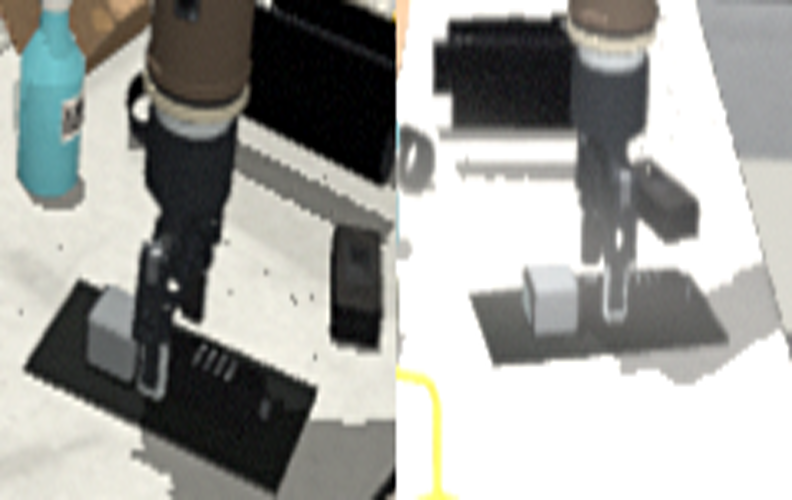

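Call:
play_rows:
  targets:
    - [0,0,0,0,0,0,0.06]
    - [0,0,0,0,0,0,0.04]
    - [0,0,0,0,0,0,0.0]
    - [0,0,0,0,0,0,0.0]
    - [0,0,0,0,0,0,0.0]

```text
t: 7.85
position: [0.4451, 0.0136, -0.0188]
tool_rot: [[0.98, 0.198, 0.005], [0.198, -0.98, 0.001], [0.005, 0.0, -1.0]]
ft_force: [0.5, 0.2, -1.8]
width: 0.029
```

Call:
play_rows:
  targets:
    - [0,0,0,0,0,0,0.0]
    - [0,0,0,0,0,0,0.0]

```text
t: 8.05
position: [0.445, 0.0135, -0.0189]
tool_rot: [[0.98, 0.198, 0.005], [0.198, -0.98, 0.001], [0.005, 0.0, -1.0]]
ft_force: [1.0, 0.0, -0.7]
width: 0.0288
```

Call:
play_rows:
  targets:
    - [0,0,0,0,0,-0.01,0.0]
    - [0,0,0,0,0,-0.02,0.0]
    - [0,0,0,0,0,-0.03,0.0]
    - [0,0,0,0,0,-0.03,0.0]
    - [0,0,0,0,0,0,0.0]

```text
t: 8.55
position: [0.4428, 0.0144, 0.0754]
tool_rot: [[0.98, 0.2, 0.001], [0.2, -0.98, 0.002], [0.001, -0.002, -1.0]]
ft_force: [0.2, -1.4, -2.6]
width: 0.0288
```

```bash
python3 - <<'E'
from h import *
np.set_printoptions(precision=4,suppress=True)
import pickle
o=robot.get_obs();print(o["position"],o["width"],o["ft_force"]);pickle.dump(o,open("w8.pkl","wb"))
a=robot.get_image("scene")[130:250,330:470];b=robot.get_image("side")[120:240,310:450]
cv2.imwrite("pics/s8.png",cv2.resize(np.clip(np.hstack([a,b])*1.8,0,255).astype(np.uint8),None,fx=2.85,fy=4,interpolation=cv2.INTER_CUBIC))
cv2.imwrite("pics/w8.png",robot.get_image("wrist"))
E
python3 d.py .498 .298 .06 -13.5
```

```text
[0.4428 0.0144 0.0754] 0.028813866538059726 [ 0.1842 -1.4385 -2.5954]
t 8.7 pos [0.4405 0.0133 0.0719] F [ 0.3908  0.5685 -1.8445] w 0.029154629502377828
rotvec [-0.001   0.0044  0.4365] deg 25.012157908702537 shift [ 0.1132 -0.2675  0.012 ] shift in final frame [-0.0106 -0.2903  0.0119] world [ 0.0575  0.2847 -0.0119]
```

View pics/s8.png

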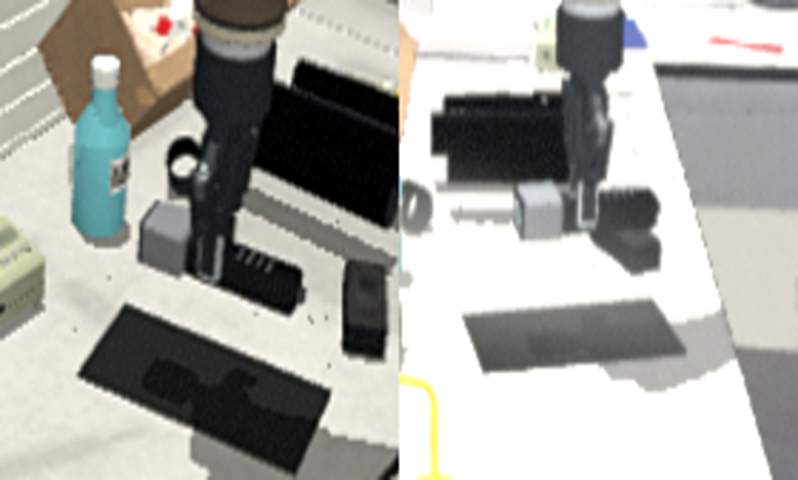

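View pics/w8.png

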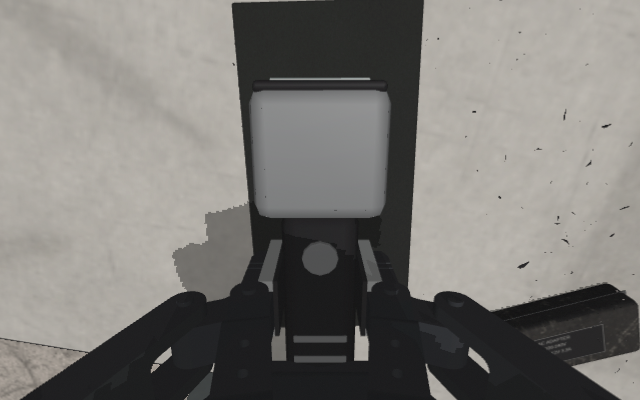

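Call:
play_rows:
  targets:
    - [0,0.002,0.049,0.01,-0.025,0,0.0]
    - [0,0.002,0.049,0.008,-0.032,0,0.0]
    - [0,0,0.049,0.007,-0.032,0,0.0]
    - [0,0,0.049,0.006,-0.032,0,0.0]
    - [0,0,0.049,0.005,-0.032,0,0.0]

```text
t: 9.2
position: [0.4581, 0.1659, 0.0648]
tool_rot: [[0.998, -0.063, -0.013], [-0.063, -0.998, -0.005], [-0.012, 0.006, -1.0]]
ft_force: [0.9, -0.2, -1.9]
width: 0.0291
```

```bash
python3 d.py .498 .298 .06 -13.5
```

```text
t 9.2 pos [0.4581 0.1659 0.0648] F [ 0.913  -0.2332 -1.9121] w 0.02908628762075972
rotvec [0.0068 0.0118 0.1727] deg 9.926224057597747 shift [ 0.0316 -0.1344  0.0036] shift in final frame [ 0.008  -0.1378  0.0048] world [ 0.0399  0.1321 -0.0048]
```

Call:
play_rows:
  targets:
    - [0.002,0.003,0.044,0.009,-0.032,0.001,0.0]
    - [0.002,0.003,0.044,0.006,-0.032,0.001,0.0]
    - [0.002,0.003,0.044,0.004,-0.032,0.001,0.0]
    - [0.002,0.003,0.03,0.001,-0.02,0.001,0.0]
    - [0,0,0,0,0,0,0.0]

```text
t: 9.7
position: [0.488, 0.2869, 0.0516]
tool_rot: [[0.975, -0.224, -0.01], [-0.224, -0.975, -0.002], [-0.009, 0.004, -1.0]]
ft_force: [-1.2, -1.3, -0.5]
width: 0.0287
```

```bash
python3 d.py .498 .298 .05 -13.5
python3 - <<'E'
from h import *
import pickle
o=robot.get_obs();pickle.dump(o,open("w9.pkl","wb"))
cv2.imwrite("pics/w9.png",robot.get_image("wrist"))
a=robot.get_image("scene")[130:270,250:420];b=robot.get_image("side")[120:260,250:420]
cv2.imwrite("pics/s9.png",cv2.resize(np.hstack([a,b]),None,fx=2.35,fy=3.2,interpolation=cv2.INTER_CUBIC))
E
```

```text
t 9.7 pos [0.488  0.2869 0.0516] F [-1.1941 -1.3159 -0.5134] w 0.02865123439892347
rotvec [0.0045 0.0091 0.0096] deg 0.7998692522183509 shift [ 0.0073 -0.0131  0.0015] shift in final frame [ 0.0072 -0.0132  0.0016] world [ 0.01    0.0111 -0.0016]
```

View pics/s9.png

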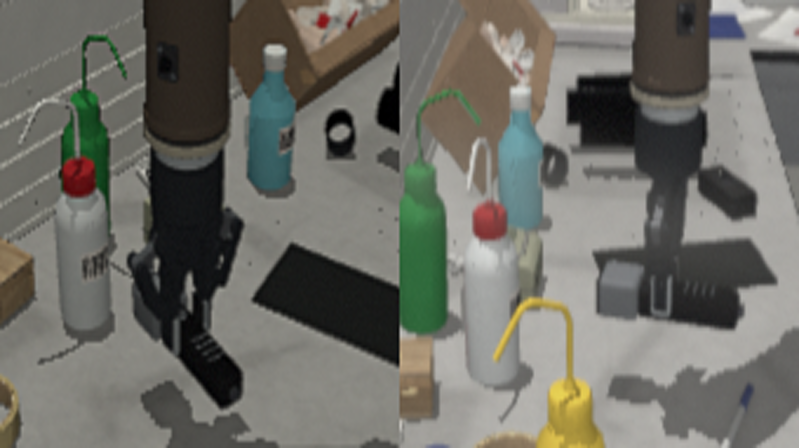

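View pics/w9.png

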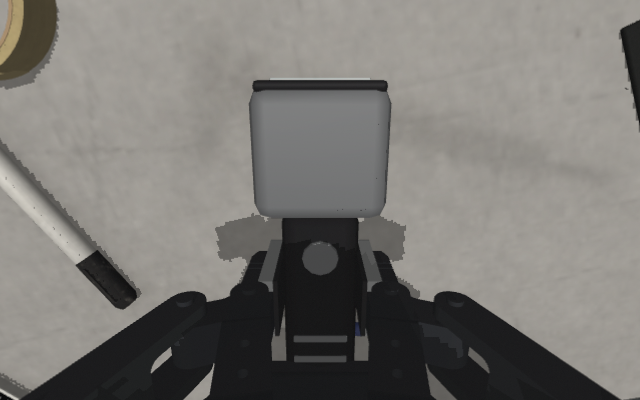

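```bash
python3 - <<'E'
from h import *
import pickle
np.set_printoptions(precision=4,suppress=True)
o=pickle.load(open("w9.pkl","rb"));R=o["tool_rot"]
for z in (.050,.055,.059,.063,.068):
    q=[R.T@(onz("wrist",u,o["position"][2]+z,o)-o["position"]) for u in [(250,100),(391,100),(257,215),(384,215)]]
    print(z,np.linalg.norm(q[0]-q[1]),np.linalg.norm(q[2]-q[3]),q[0][:2],q[1][:2],q[2][0])
E
python3 d.py .5205 .2928 .029 -13.5
```

```text
0.05 0.04799501461113072 0.047755585684983774 [ 0.0705 -0.0238] [0.0704 0.0242] 0.02864287352218101
0.055 0.046053326246642504 0.045823583667375295 [ 0.0707 -0.0228] [0.0706 0.0233] 0.030521569032861497
0.059 0.04449997555505187 0.0442779820532885 [ 0.0708 -0.022 ] [0.0708 0.0225] 0.03202452544140605
0.063 0.04294662486346131 0.04273238043920174 [ 0.071  -0.0213] [0.0709 0.0217] 0.0335274818499505
0.068 0.04100493649897309 0.040800378421593196 [ 0.0711 -0.0203] [0.0711 0.0207] 0.035406177360630994
t 9.85 pos [0.4881 0.2821 0.0516] F [ 0.1338 -0.4655 -2.0661] w 0.028554226173770077
rotvec [0.0075 0.0096 0.007 ] deg 0.8038494365436233 shift [ 0.0294 -0.0179  0.0222] shift in final frame [ 0.029  -0.018   0.0226] world [ 0.0324  0.0107 -0.0226]
```

Call:
play_rows:
  targets:
    - [0.003,0.005,0.004,0.01,-0.008,0.01,0.0]
    - [0.003,0.004,0.003,0.01,-0.008,0.008,0.0]
    - [0,0,0,0.008,-0.003,0.003,0.0]
    - [0,0,0,0,0,0,0.0]

```text
t: 10.25
position: [0.5229, 0.2893, 0.0269]
tool_rot: [[0.971, -0.239, -0.002], [-0.239, -0.971, -0.004], [-0.001, 0.004, -1.0]]
ft_force: [0.8, -0.6, -1.8]
width: 0.029
```

```bash
python3 d.py .5205 .2928 .029 -13.5
python3 - <<'E'
from h import *
a=robot.get_image("scene");b=robot.get_image("side");cv2.imwrite("pics/scene10.png",a);cv2.imwrite("pics/side10.png",b)
cv2.imwrite("pics/s10.png",np.hstack([cv2.resize(a[170:270,260:360],(400,400),interpolation=cv2.INTER_CUBIC),cv2.resize(b[160:260,260:360],(400,400),interpolation=cv2.INTER_CUBIC)]))
E
```

```text
t 10.25 pos [0.5229 0.2893 0.0269] F [ 0.8185 -0.5788 -1.7688] w 0.029042596233696715
rotvec [ 0.0045  0.0012 -0.0058] deg 0.42649536355536977 shift [-0.0032 -0.0028 -0.0021] shift in final frame [-0.0031 -0.0028 -0.0021] world [-0.0024  0.0035  0.0021]
```

View pics/s10.png

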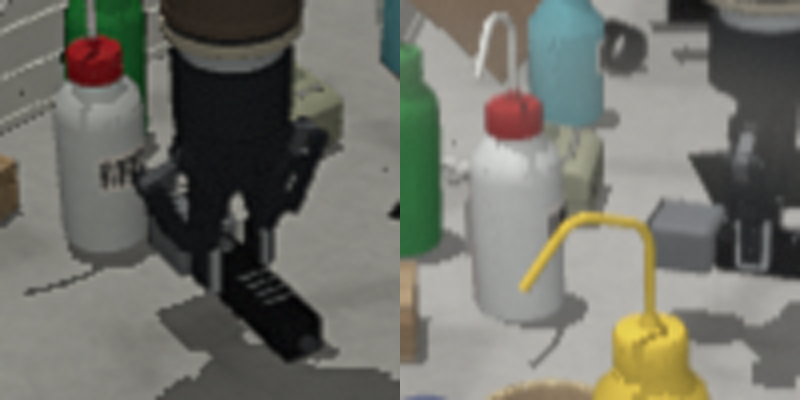

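```bash
python3 - <<'E'
from h import *
np.set_printoptions(precision=1,suppress=True)
P=np.array([.5229,.2893,.0269]);a=np.radians(-13.8);f=np.array([np.cos(a),np.sin(a),0]);l=np.array([-np.sin(a),np.cos(a),0]);u=np.array([0,0,1.])
b=cv2.imread("pics/side10.png");s=cv2.imread("pics/scene10.png")
big=[cv2.resize(s[170:270,260:360],(400,400),interpolation=cv2.INTER_CUBIC),cv2.resize(b[160:260,260:360],(400,400),interpolation=cv2.INTER_CUBIC)]
for h in (.0229,):
  O=P-.002*f+h*u
  for x in (.028,.077,):
    for y in (.024,-.024):
      for z in (0,.036):
        q=O+x*f+y*l+z*u
        for n,im,o in (("scene",big[0],(260,170)),("side",big[1],(260,160))):
            pix=proj(n,q);c=(pix-o)*4+2;cv2.circle(im,(int(c[0]),int(c[1])),3,(0,0,255) if x>.05 else (0,255,0),-1)
# sticker
st=np.array([.6614,.259,.07])
for n,im,o in (("scene",big[0],(260,170)),("side",big[1],(260,160))):
    c=(proj(n,st)-o)*4+2;cv2.circle(im,(int(c[0]),int(c[1])),3,(255,0,255),-1)
cv2.imwrite("pics/s11.png",np.hstack(big))
E
```

```text
(no output)
```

View pics/s11.png

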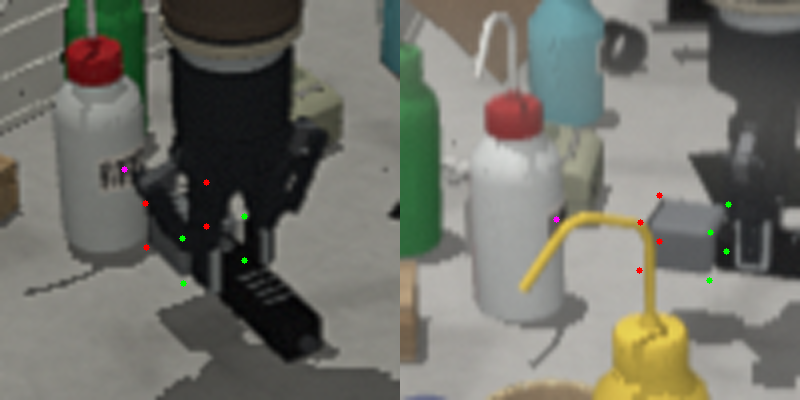

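```bash
python3 - <<'E'
import cv2,numpy as np
b=cv2.imread("pics/side10.png")[200:235,315:355]
s=cv2.imread("pics/scene10.png")[205:260,285:350]
A=cv2.resize(np.clip(b*1.6,0,255).astype(np.uint8),(400,350),interpolation=cv2.INTER_LINEAR)
B=cv2.resize(np.clip(s*2.2,0,255).astype(np.uint8),(390,330),interpolation=cv2.INTER_LINEAR)
im=np.zeros((350,800,3),np.uint8);im[:,:400]=A;im[:330,405:795]=B;cv2.imwrite("pics/z11.png",im)
E
```

```text
(no output)
```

View pics/z11.png

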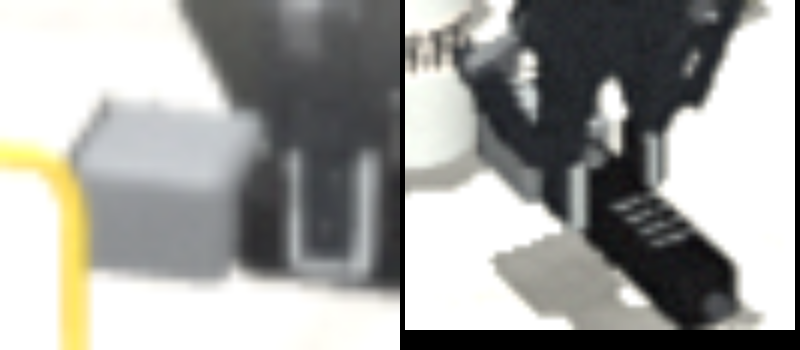

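```bash
python3 - <<'E'
from h import *
np.set_printoptions(precision=4,suppress=True)
P=np.array([.5229,.2893,.0269]);a=np.radians(-13.8);f=np.array([np.cos(a),np.sin(a),0]);l=np.array([-np.sin(a),np.cos(a),0]);u=np.array([0,0,1.])
O=P-.002*f+.0229*u
print("tail pred px",proj("scene",O-.086*f+.015*u),"obs 337.2 255.8")
S=lambda x,y:(285+(x-405)/6-.4,205+y/6-.4)
# stripes: ends of first & last stripe centre
for nm,uv in [("tail",S(718,305)),("stripe1",S(633,207)),("stripe4",S(668,240))]:
    for z in (.0498+.015,.0498+.030): 
        p=onz("scene",uv,z); print(nm,z,p,"in reader",[(p-O)@f,(p-O)@l])
# reference: stripes in reader frame from w3/w1: 
o=np.load("w1.pkl",allow_pickle=True);a2=np.radians(11.5);f2=np.array([np.cos(a2),np.sin(a2),0]);O2=np.array([.443,.0135,.004])
for y,x in((208,351),(235,347.5)): p=onz("wrist",(x,y),.034,o);print("ref stripe",(p-O2)@f2)
E
```

```text
tail pred px [337.1091 255.744 ] obs 337.2 255.8
tail 0.0648 [0.4389 0.31   0.0648] in reader [np.float64(-0.084540570521108), np.float64(2.8640308599523753e-05)]
tail 0.0798 [0.4265 0.3242 0.0798] in reader [np.float64(-0.09991860949610551), np.float64(0.010951082246972828)]
stripe1 0.0648 [0.5108 0.2852 0.0648] in reader [np.float64(-0.008770915941347922), np.float64(-0.0068692851196885535)]
stripe1 0.0798 [0.4968 0.3001 0.0798] in reader [np.float64(-0.025913900853427513), np.float64(0.004213834144277238)]
stripe4 0.0648 [0.4838 0.2919 0.0648] in reader [np.float64(-0.036640858626238525), np.float64(-0.0067731558987649135)]
stripe4 0.0798 [0.4704 0.3066 0.0798] in reader [np.float64(-0.05313465300971915), np.float64(0.0043077241722305985)]
ref stripe -0.021846401082461542
ref stripe -0.054135874096410144
```

Call:
play_rows:
  targets:
    - [0.002,0,-0.004,-0.002,-0.003,-0.004,0.0]
    - [0,0,0,0,0,0,0.0]

```text
t: 10.55
position: [0.5199, 0.2933, 0.032]
tool_rot: [[0.972, -0.234, -0.003], [-0.234, -0.972, -0.001], [-0.002, 0.002, -1.0]]
ft_force: [0.5, 0.5, -2.1]
width: 0.0286
```

```bash
python3 d.py .5205 .2928 .032 -13.5; python3 - <<'E'
from h import *
np.set_printoptions(precision=4,suppress=True)
a=robot.get_image("side");robot.get_image("scene")
for i in range(44):
    o=robot.get_obs()
    if i%6==0: print(o["t"],o["position"],np.abs(o["qd"]).max())
    robot.get_image("scene")
E
python3 d.py .5205 .2928 .032 -13.5
```

```text
t 10.55 pos [0.5199 0.2933 0.032 ] F [ 0.5325  0.5484 -2.0803] w 0.028641397949882526
rotvec [ 0.002   0.0022 -0.0007] deg 0.17264997233487747 shift [0.0007 0.0004 0.    ] shift in final frame [0.0007 0.0004 0.    ] world [ 0.0006 -0.0005 -0.    ]
10.65 [0.5199 0.2926 0.0316] 0.2337719075587679
10.95 [0.52   0.2923 0.0312] 0.10084480461269832
11.25 [0.52   0.2924 0.0311] 0.11623892732952436
11.55 [0.52   0.2924 0.0311] 0.1385063670691061
11.85 [0.5201 0.2924 0.0311] 0.09227154298715
12.15 [0.52   0.2924 0.0311] 0.13608070004571543
12.45 [0.52   0.2924 0.0311] 0.06276810604402124
12.75 [0.5201 0.2924 0.0311] 0.06045162222743666
t 12.85 pos [0.52   0.2924 0.0311] F [ 0.3816 -0.9041 -1.7805] w 0.029020618479976366
rotvec [ 0.0033  0.0025 -0.0015] deg 0.25477027207327346 shift [ 0.0004 -0.0005 -0.0009] shift in final frame [ 0.0004 -0.0005 -0.0009] world [0.0005 0.0004 0.0009]
```

Call:
play_rows:
  targets:
    - [0,0,0,-0.015,0,-0.01,0.0]
    - [0,0,0,-0.02,0,-0.015,0.0]
    - [0,0,0,-0.01,0.015,-0.01,0.0]
    - [0,0,-0.04,-0.002,0.025,-0.01,0.0]
    - [0,0,-0.049,-0.001,0.03,0,0.0]

```text
t: 13.35
position: [0.4563, 0.2392, 0.0777]
tool_rot: [[0.99, -0.141, -0.003], [-0.141, -0.99, 0.001], [-0.003, -0.001, -1.0]]
ft_force: [1.0, -0.6, -1.4]
width: 0.0287
```

```bash
python3 d.py .450 .0075 .06 12.5
```

```text
t 13.35 pos [0.4563 0.2392 0.0777] F [ 0.9678 -0.5698 -1.3927] w 0.028657685901191745
rotvec [-0.0011  0.0025 -0.3594] deg 20.593570303579067 shift [0.0264 0.2303 0.0175] shift in final frame [-0.0563  0.2249  0.0177] world [-0.0063 -0.2317 -0.0177]
```

Call:
play_rows:
  targets:
    - [0,0,-0.045,0.002,0.03,0,0.0]
    - [0,0,-0.049,0.001,0.03,0,0.0]
    - [0,0,-0.049,-0.001,0.03,0,0.0]
    - [0,0,-0.049,-0.003,0.03,0,0.0]
    - [0,0,-0.049,-0.005,0.03,0,0.0]

```text
t: 13.85
position: [0.4429, 0.085, 0.079]
tool_rot: [[0.993, 0.114, 0.001], [0.114, -0.993, 0.002], [0.001, -0.001, -1.0]]
ft_force: [0.6, 0.2, -1.5]
width: 0.0287
```

```bash
python3 d.py .450 .0075 .06 12.5
```

```text
t 13.85 pos [0.4429 0.085  0.079 ] F [ 0.6443  0.2328 -1.499 ] w 0.02869167948282623
rotvec [-0.0015 -0.0008 -0.104 ] deg 5.961533536073546 shift [-0.0018  0.0778  0.0189] shift in final frame [-0.0099  0.0772  0.019 ] world [ 0.0071 -0.0775 -0.019 ]
```

Call:
play_rows:
  targets:
    - [0,0,-0.04,-0.001,0.025,0,0.0]
    - [0,0,-0.04,-0.002,0.025,0.005,0.0]
    - [0,0,-0.024,-0.002,0.02,0.01,0.0]
    - [0,0,0,0,0,0.005,0.0]
    - [0,0,0,0,0,0,0.0]

```text
t: 14.35
position: [0.4483, 0.007, 0.0591]
tool_rot: [[0.977, 0.215, 0.002], [0.215, -0.977, -0.001], [0.002, 0.001, -1.0]]
ft_force: [0.0, -0.1, -2.2]
width: 0.0289
```

```bash
python3 d.py .450 .0075 -.018 12.5
```

```text
t 14.35 pos [0.4483 0.007  0.0591] F [ 0.0391 -0.1097 -2.1774] w 0.02887707601280146
rotvec [ 0.0014 -0.0017 -0.0012] deg 0.14382599571997673 shift [ 0.0016 -0.0002  0.0771] shift in final frame [ 0.0018 -0.0001  0.0771] world [ 0.0017  0.0005 -0.0771]
```

Call:
play_rows:
  targets:
    - [0,0,0,0.001,0,0.02,0.0]
    - [0,0,0,0,0,0.025,0.0]
    - [0,0,0,0,0,0.015,0.0]
    - [0,0,0,0,0,0.006,0.0]
    - [0,0,0,0,0,0,0.0]

```text
t: 14.85
position: [0.4521, 0.0123, -0.0067]
tool_rot: [[0.976, 0.219, 0.007], [0.219, -0.976, 0.001], [0.007, 0.0, -1.0]]
ft_force: [0.2, -0.1, -1.0]
width: 0.0286
```

```bash
python3 d.py .450 .0075 -.018 12.5
```

```text
t 14.85 pos [ 0.4521  0.0123 -0.0067] F [ 0.2246 -0.0908 -0.9725] w 0.02855637635157902
rotvec [ 0.0004 -0.0071  0.0021] deg 0.42411113551999613 shift [-0.0032  0.0042  0.0113] shift in final frame [-0.0031  0.0042  0.0113] world [-0.0021 -0.0048 -0.0113]
```

Call:
play_rows:
  targets:
    - [0,-0.007,0,-0.003,0.004,0.004,0.0]
    - [0,0,0,0,0,0.004,0.0]
    - [0,0,0,0,0,0.002,0.0]
    - [0,0,0,0,0,0.001,0.0]
    - [0,0,0,0,0,0,0.0]

```text
t: 15.35
position: [0.4518, 0.0083, -0.0163]
tool_rot: [[0.976, 0.219, 0.003], [0.219, -0.976, -0.0], [0.003, 0.001, -1.0]]
ft_force: [0.0, -0.0, -1.0]
width: 0.0289
```

Call:
play_rows:
  targets:
    - [0,-0.003,0,0,0,0.002,0.0]
    - [0,0,0,0,0,0.001,0.0]

```text
t: 15.55
position: [0.4521, 0.0081, -0.019]
tool_rot: [[0.976, 0.219, 0.001], [0.219, -0.976, -0.001], [0.001, 0.001, -1.0]]
ft_force: [-6.3, -0.7, 20.2]
width: 0.0285
```

Contact, so release.

Call:
play_rows:
  targets:
    - [0,0,0,0,0,0,0.04]
    - [0,0,0,0,0,0,0.06]
    - [0,0,0,0,0,0,0.085]
    - [0,0,0,0,0,0,0.085]
    - [0,0,0,0,0,0,0.085]

```text
t: 16.05
position: [0.4527, 0.0084, -0.0187]
tool_rot: [[0.976, 0.219, 0.002], [0.219, -0.976, -0.001], [0.002, 0.001, -1.0]]
ft_force: [0.2, 0.3, 0.8]
width: 0.0851
```

Call:
play_rows:
  targets:
    - [0,0,0,0,0,-0.01,0.085]
    - [0,0,0,0,0,-0.02,0.085]
    - [0,0,0,0,0,-0.03,0.085]
    - [0,0,0,0,0,-0.04,0.085]
    - [0,0,0,0,0,-0.03,0.085]

```text
t: 16.55
position: [0.4488, 0.0091, 0.1144]
tool_rot: [[0.975, 0.221, -0.007], [0.221, -0.975, 0.0], [-0.007, -0.002, -1.0]]
ft_force: [1.2, -0.2, -0.3]
width: 0.0851
```

```bash
python3 - <<'E'
from h import *
np.set_printoptions(precision=4,suppress=True)
o=robot.get_obs();im=robot.get_image("wrist");print(o["t"],o["position"],o["ft_force"])
cv2.imwrite("pics/w12.png",im);cv2.imwrite("pics/scene12.png",robot.get_image("scene"))
import pickle;pickle.dump(o,open("w12.pkl","wb"))
hm=(im[20:190,250:400].max(2)>75).astype(np.uint8)
cs,_=cv2.findContours(hm,0,2)
for c in sorted(cs,key=cv2.contourArea)[-2:]:
    r=cv2.boxPoints(cv2.minAreaRect(c))+[250,20]; print([onz("wrist",p,.04,o)[:2] for p in r])
E
```

```text
16.55 [0.4488 0.0091 0.1144] [ 1.2386 -0.203  -0.2571]
[array([ 0.5367, -0.0218]), array([ 0.5376, -0.0257]), array([ 0.4635, -0.0478]), array([ 0.4625, -0.0435])]
[array([0.5188, 0.0458]), array([0.5287, 0.0018]), array([ 0.4867, -0.0091]), array([0.4762, 0.0374])]
```

View pics/w12.png

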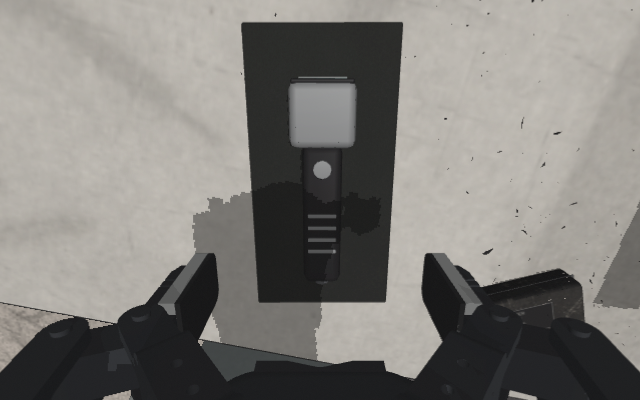

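View pics/scene12.png

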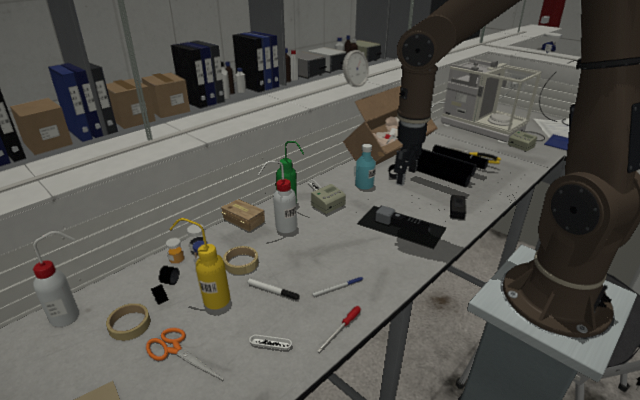

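Call:
play_rows:
  targets:
    - [0,0,0,0,0,0,0.085]
    - [0,0,0,0,0,0,0.085]

```text
t: 16.85
position: [0.4512, 0.0089, 0.1169]
tool_rot: [[0.975, 0.22, 0.0], [0.22, -0.975, -0.001], [0.0, 0.001, -1.0]]
ft_force: [0.5, 0.1, -0.2]
width: 0.085
```

```bash
python3 -c "
from bench import robot
print(robot.hand_in())"
```

```text
the job is handed in; nothing more can be done
None
```

I picked up the reader, pointed it at the wash bottle's bar-code sticker and held it there for about 2.2 s. I then laid it back on the mat, let go, and handed in at about 17 s.

**Aim:** The aim was about 70 mm from the sticker, level and along its normal. While holding, the tool position stayed within 0.5 mm. By my measurements the window was within a few millimetres of the sticker's centre line.

**Put back:** The last pictures show the reader right way up on the mat, with its origin about 1 mm from the mat's centre and its length within about 1° of the mat's. The gripper is clear above it, and the bottle looks unmoved.

**Checks that failed or disagreed:**
- **First grasp missed:** The fingertips turned out to be about 30 mm above the reported TCP, so the fingers shut empty just above the reader. I measured the offset in two camera views, went lower, and the second grasp held at 29 mm.
- **Side view of the aim:** It put the head about 7 mm further from the sticker than I had calculated, and tilted or turned by up to about 0.1 rad. The scene and wrist views did not show the tilt or turn, and both values are within tolerance.

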